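# Clear the strip incubator and sort the used kit

## Task

The test run is over: swing up the hold-down bar of the strip incubator, slide the spent test cassette out from beneath it and lay it flat in the red tray, leaving the bar standing up. Stand the two blue-capped vials in the blue tray and the two white-capped vials in the white tray, one vial to a compartment, and knock no vial over.

Things in the scene. Friction and masses are not known exactly. Their poses are not given: they have to be found in the camera images.
- incubator: Strip incubator, fixed: white housing 150 (x) by 110 mm, front at x = -50 mm, flat top at z = 30 mm (console behind x = 58: 52 mm); origin at z = 0. The cassette lies on top between rails (3 mm play each side) under two claws at x = -9..15 mm, 2.5 mm over its edges, so it cannot be lifted until slid 30 mm to the incubator's -x. Bar's hinge axis: along y through x = 40, z = 41 mm. Before sliding, swing the bar up.
- hold_bar (a joint): Cranked steel hold-down bar on the incubator's centre line, hinged at the back. 0 = down (its foot locks the cassette); grows as its front swings up and back, to a stop at 1.4 rad; stands up at 1.2-1.3. Stiff hinge: stays where left, 1-2 N moves it. Black grip 26 (x) x 14 (y) x 14 mm; bar down, its centre is at incubator x = -30, y = 0, z = 71 mm, 21 mm clear of the cassette; circles about the hinge.
- cassette: Spent cassette, loose, 40-85 g: white plate 60 (x) by 36 (y) by 8 mm with a raised window frame on top (5 mm); at its -x end a grey upright grip block, x = -30 to -58 mm, 14 mm wide (y), 34 mm high from the underside. Origin: centre of the plate's underside, z up; its overall middle is at x = -14 mm. Starts flat on the incubator, axes parallel to it, grip block out in front.
- vial_blue_1: Small vial, grey-white body, blue screw cap, standing upright on the bench; 17 mm diameter, about 52 mm tall, the cap being the top 11 mm; about 20 g. Origin at the centre of its underside, z up its axis.
- vial_blue_2: Small vial, grey-white body, blue screw cap, standing upright on the bench; 17 mm diameter, about 50 mm tall, the cap being the top 11 mm; about 20 g. Origin at the centre of its underside, z up its axis.
- vial_white_1: Small vial, grey-white body, white screw cap, standing upright on the bench; 17 mm diameter, about 52 mm tall, the cap being the top 11 mm; about 20 g. Origin at the centre of its underside, z up its axis.
- vial_white_2: Small vial, grey-white body, white screw cap, standing upright on the bench; 17 mm diameter, about 52 mm tall, the cap being the top 11 mm; about 20 g. Origin at the centre of its underside, z up its axis.
- tray_blue: Blue tray fixed to the bench, 60 mm (its x) by 116 mm (its y), 15 mm high; floor 3 mm thick, walls 3 mm. A 3 mm cross wall at its y = 0 divides it into two compartments, each 54 mm (x) by 53.5 mm (y), centred at its y = +28 mm and -28 mm. Origin at the centre of its underside, z up.
- tray_white: White tray fixed to the bench, 60 mm (its x) by 116 mm (its y), 15 mm high; floor 3 mm thick, walls 3 mm. A 3 mm cross wall at its y = 0 divides it into two compartments, each 54 mm (x) by 53.5 mm (y), centred at its y = +28 mm and -28 mm. Origin at the centre of its underside, z up.
- tray_red: Red tray fixed to the bench, 60 mm (its x) by 116 mm (its y), 15 mm high; floor 3 mm thick, walls 3 mm. Undivided, 54 by 110 mm inside: the cassette lies in it lengthwise along the tray's y, either way round. Origin at the centre of its underside, z up.
Mind the look-alikes: they are no part of the job. Several things have the shape of the tray_blue; the one meant has the colours described above. Of the things that look like the tray_red, the larger one is meant.

How it is judged:
By the outcome, as a careful person would: the job done as asked, in the order asked, and still so for the second after the job is handed in, with the robot touching nothing.
It also fails if it takes over 115 s, if anything falls off the work surface, if the arm or the gripper's body presses on something with over 40 N, if the wrist force passes 120 N, or if a joint passes its speed limit or range.

## Robot

A 6-joint arm with a two-finger parallel gripper is mounted at the origin on a cart in front of the work surface, level with it; the furniture and walls round the work are solid. World frame = base frame: x ahead of the robot, y to its left, z up, the work surface at z = 0. Lengths are in m, angles in rad, forces in N, time in s.
With the tool pointing down it reaches from about 0.25 to 0.725 m from the base axis. Payload 4 kg.
Tool frame: the origin (TCP) lies midway between the tips of the shut fingers; the grasp point (between the pads) lies 19 mm behind it; x points along the fingers, y is the direction in which the jaws open and shut, and the axes are right-handed (so a half turn about x gives the same grasp; the last joint's range is limited). The gripper opens to 85 mm and grips with 20 to 120 N. Pads are 22 mm wide; open, the fingers measure 114 mm over their backs; the gripper's body (76 mm by 85 mm) begins 54 mm behind the grasp point. The pads swing forward as they close: fully open they stand 13 mm farther back than shut.
Start: joints at [1.221, 0.241, 0.005, 1.335, 0, 1.571], TCP at [0.171, 0.47, 0.231] pointing down, gripper open.
Joint ranges: [-2.72, 2.72], [-1.05, 1.87], [-1.09, 1.28], [-1.99, 2.15], [-1.42, 1.44], [-3.14, 3.14]. Speed limits (rad/s): [2.79, 2.79, 3.14, 3.14, 3.14, 3.14].

## Interface

Orientations are given as a unit quaternion [x, y, z, w].
In Python, from workcell import * gives the robot as it stands.
- The arm moves only by the tool play_rows, never from a script. Its argument "plan" is a list of rows, each a list of 7 numbers: the shift along the tool's x, y, z in mm, then the turn, a rotation vector about the tool's x, y, z in rad, then the closure, from -1 (fully open) to 1 (shut). In form: [[x, y, z, rx, ry, rz, grip], ...]. A call has 1 to 20 rows; each row shifts and turns the commanded pose from where the row before left it, along the tool's axes as they then stand; what a row does not reach is not made up. A row lasts 1/12 s, in which the tool goes at most 41.7 mm and 7.16 degrees, less where a joint would pass 70% of its speed; a pose out of reach is approached as far as the arm can. A call with a gripper value outside its range is refused whole. The fingers move at their own pace and stop on an object; the grip force is fixed at half the most. Time passes only in rows, so rows that do not move let the fingers close. It gives the time, the measured TCP pose, the force and the opening at its end, in the units of the state.
- get_obs(): the state, without advancing time (a new reading comes with each control period).
- camera(name): name is "scene" or "top" or "wrist"; returns a dict with "frame" (420x560x3 uint8, red, green, blue), "depth" (420x560 float32, m along the optical axis (not along the pixel's ray), 0 where there is no reading), "fx", "fy", "cx", "cy" (pixels), "camera_from_world" (4x4, takes a point from world to camera coordinates). Camera axes: x right, y up, looking along -z (the intrinsics and any distortion apply to the point x, -y, -z); pixel columns grow to the right and rows downward; lengths in m; the calibration is good to about 2 mm. A picture is of the moment at which its call begins.
- job_done(): hands the job in, once; it reports no verdict.
Trained networks look in a picture, given as the dict that the camera call returned (one of the last four; its "shot" number tells which), for a name from the list of things; names that differ only in an ending like _2 or _b are one class to them, and where a whole thing is asked for, a point or a joint stands for the part that bears it (a point fixed in the world has none). Each returns a list of dicts, best first, with "confidence" (0 to 1); they miss things now and then, are a little off and sometimes report something else, mostly with a low value. They report only what shows in the picture. A call takes as long as a camera call. They do not tell look-alikes from the thing itself.
- search_frame(thing, picture): "centre" ([x, y, z] in m, in world coordinates, good to about 4 mm: the middle of the surface that is visible of it).
- pinpoint(thing, picture): "centre" ([x, y, z] in m, in world coordinates, good to about 4 mm: a listed point, or the origin of a listed thing).
The state is a dict: "clock": time; "joint_pos": joint angles; "joint_vel": joint speeds; "tau": joint torques, N m; "eef_pos": TCP position; "tool_rot": TCP orientation; "ft_force": force on the tool from outside, world axes, zero at the start; "ft_torque": the same for the moment, N m; "grip_width": finger opening in m.
Only numpy, scipy, OpenCV 4.12 (cv2) and the standard library are available. Lean on these libraries where they do the work, as an engineer would, in place of code of your own. Each camera call takes 0.05 s, during which the arm holds its last target. There are 200 camera calls.

## Working session

There is one attempt and no reset: what is moved stays moved. The work goes in short steps, Python scripts to look and compute and a tool call to move; the robot and the scene stay as the last step left them, time stands still between calls to the robot, and variables do not carry over. Pictures are saved under pics/ and viewed, about 12 in all and at most 16, crops included, and the job is handed in when it is done.

Besides the shell and the picture viewer there is one more tool, called after ">>>" in YAML: its name, and indented under it one key for each argument. play_rows: Moves the arm, as the interface text tells. Its arguments: {"type":"object","properties":{"plan":{"type":"array","items":{"type":"array","items":{"type":"number"}}}},"required":["plan"]}

```bash
mkdir -p pics; ls; cat > h.py <<'E'
from workcell import *
import numpy as np, cv2
def save(p,name,crop=None,scale=1):
    f=p["frame"][:,:,::-1]
    if crop: r0,r1,c0,c1=crop; f=f[r0:r1,c0:c1]
    cv2.imwrite("pics/"+name,cv2.resize(f,None,fx=scale,fy=scale,interpolation=cv2.INTER_CUBIC))
def world(p):
    d=p["depth"]; v,u=np.mgrid[0:d.shape[0],0:d.shape[1]]
    c=np.stack([(u-p["cx"])/p["fx"]*d,-(v-p["cy"])/p["fy"]*d,-d,np.ones_like(d)],-1)
    return (c@np.linalg.inv(p["camera_from_world"]).T)[...,:3]
def pix(p,w):
    c=p["camera_from_world"]@np.append(w,1); return round(p["cx"]+p["fx"]*c[0]/-c[2]),round(p["cy"]+p["fy"]*c[1]/c[2])
E
python3 - <<'E'
from h import *
np.set_printoptions(precision=3,suppress=True)
o=get_obs();print(o)
for n in["top","scene"]:
    p=camera(n);save(p,n+"0.png",scale=1.4)
    print(n,p["camera_from_world"])
    for t in["incubator","hold_bar","cassette","vial_blue_1","vial_white_1","tray_blue","tray_white","tray_red"]:
        for r in pinpoint(t,p): print(t,np.round(r["centre"],3),round(r["confidence"],2),pix(p,r["centre"]))
E
```

```text
pics
{'clock': 0.0, 'joint_pos': array([1.221, 0.241, 0.004, 1.335, 0.   , 1.571]), 'joint_vel': array([-0.001, -0.001,  0.   ,  0.001, -0.002, -0.001]), 'tau': array([ -0.   , -37.232,  25.241,   0.017,  -0.   ,   0.   ]), 'eef_pos': array([0.171, 0.469, 0.23 ]), 'tool_rot': array([ 0.122,  0.696, -0.124,  0.696]), 'ft_force': array([ 0.6  , -0.799, -0.711]), 'ft_torque': array([ 0.031, -0.038, -0.005]), 'grip_width': 0.08579215058665428}
top [[-0.006 -1.    -0.002  0.039]
 [ 0.995 -0.006  0.1   -0.498]
 [-0.1   -0.001  0.995 -1.151]
 [ 0.     0.     0.     1.   ]]
incubator [0.527 0.316 0.002] 0.83 (190, 205)Traceback (most recent call last):
  File "<stdin>", line 8, in <module>
ValueError: it knows: cassette, incubator, tray_blue, tray_red, tray_white, vial_blue, vial_white
```

```bash
python3 - <<'E'
from h import *
np.set_printoptions(precision=3,suppress=True)
for n in["top","scene"]:
    p=camera(n);save(p,n+"0.png",scale=1.4)
    for t in["incubator","cassette","vial_blue","vial_white","tray_blue","tray_white","tray_red"]:
        for r in pinpoint(t,p): print(n,t,np.round(r["centre"],3),round(r["confidence"],2),pix(p,r["centre"]))
E
```

```text
top incubator [0.529 0.315 0.   ] 0.87 (191, 204)
top cassette [0.512 0.302 0.031] 0.73 (192, 208)
top cassette [0.528 0.316 0.002] 0.37 (190, 204)
top vial_blue [ 0.488 -0.105  0.002] 0.46 (332, 217)
top vial_white [ 0.445 -0.188 -0.004] 0.59 (360, 231)
top vial_white [ 0.477  0.07  -0.004] 0.53 (273, 221)
top tray_blue [ 0.37   0.473 -0.001] 0.79 (136, 258)
top tray_blue [0.601 0.081 0.   ] 0.75 (269, 180)
top tray_blue [ 0.571 -0.262 -0.002] 0.63 (384, 189)
top tray_white [ 0.562 -0.094 -0.   ] 0.9 (328, 192)
top tray_red [ 0.6   -0.413  0.001] 0.94 (434, 179)
top tray_red [ 0.569 -0.262  0.   ] 0.86 (384, 190)
scene incubator [ 0.448 -0.019 -0.003] 0.24 (303, 227)
scene cassette [ 0.488 -0.102  0.004] 0.51 (316, 211)
scene cassette [0.518 0.302 0.03 ] 0.5 (212, 241)
scene vial_blue [ 0.559 -0.093 -0.005] 0.73 (303, 203)
scene vial_blue [ 0.485 -0.104  0.006] 0.63 (317, 211)
scene vial_white [ 0.473  0.07  -0.001] 0.52 (278, 231)
scene vial_white [ 0.443 -0.19  -0.005] 0.46 (342, 211)
scene tray_blue [0.595 0.078 0.001] 0.59 (258, 212)
scene tray_white [ 0.559 -0.091 -0.003] 0.89 (302, 203)
scene tray_red [ 0.57  -0.261 -0.   ] 0.83 (337, 186)
scene tray_red [ 0.601 -0.412  0.   ] 0.48 (362, 171)
```

View pics/top0.png

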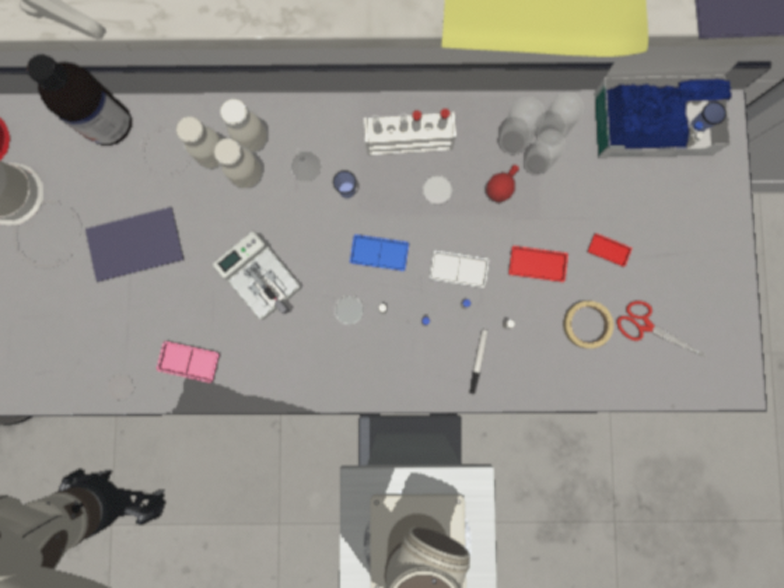

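View pics/scene0.png

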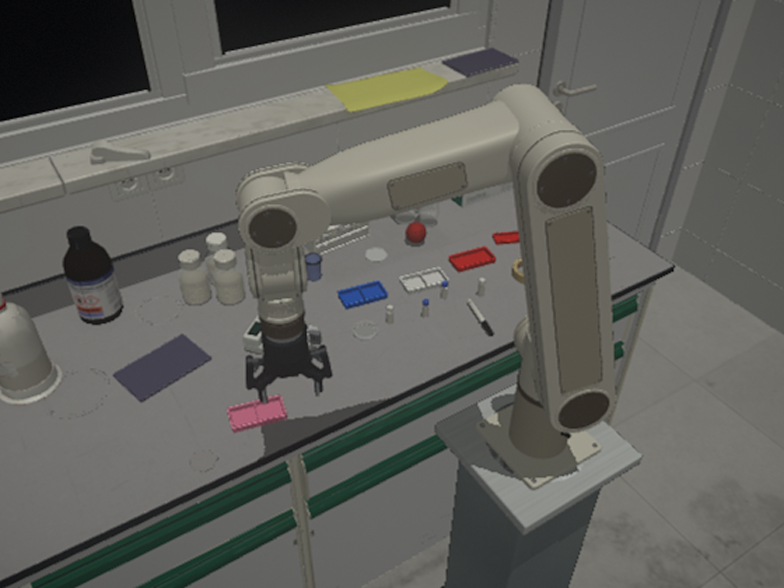

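Top view (1.4x scale): the blue tray is at (380,252), and its pink look-alike is at (189,361). The white tray is at (460,268). There are two red trays: the large one at (538,264), which is the one meant, and a small one at (609,249). Blue caps are at (425,320) and (466,302), white caps at (383,308) and (509,323). The incubator is at (255,275) with its front towards the lower right. I'll confirm this in an enlarged crop and measure poses.

```bash
python3 - <<'E'
from h import *
np.set_printoptions(precision=4,suppress=True)
p=camera("top");save(p,"crop1.png",crop=(150,275,100,460),scale=2.2)
print(p["fx"],p["cx"],p["cy"],p["shot"])
w=world(p);hsv=cv2.cvtColor(p["frame"],cv2.COLOR_RGB2HSV)
H,S,V=[hsv[...,i].astype(int) for i in range(3)]
def rect(m,name,mn=8):
    n,l,st,c=cv2.connectedComponentsWithStats(m.astype(np.uint8))
    for i in range(1,n):
        if st[i,4]<mn: continue
        q=w[l==i]; r=cv2.minAreaRect((q[:,:2]*1000).astype(np.float32))
        print(name,c[i].round(),st[i,4],"rect mm",np.round(r[0],1),np.round(r[1],1),round(r[2],1),"zmed",np.round(np.percentile(q[:,2],[10,50,95]),3))
box=np.zeros(H.shape,bool);box[150:275,100:460]=1
rect(box&(H>105)&(H<130)&(S>110)&(V>60),"blue")
rect(box&((H<8)|(H>172))&(S>120)&(V>60),"red")
z=w[...,2]
rect(box&(z>.018)&(z<.2),"tall",10)
rect(box&(V>165)&(S<40)&(z<0.06),"white",10)
p=camera("wrist");save(p,"wr0.png");print(np.linalg.inv(p["camera_from_world"]),p["fx"])
E
```

```text
404.21697363403973 284.298268770581 212.8877832697105 4
blue [270. 180.] 790 rect mm [507.7  83.7] [118.4 245.1] 85.3 zmed [0.001 0.004 0.017]
blue [333. 216.] 15 rect mm [ 484.3 -101.8] [11.6  8.7] 86.9 zmed [0.048 0.05  0.052]
blue [304. 229.] 15 rect mm [450.5 -17.9] [8.6 8.8] 89.0 zmed [0.05  0.052 0.054]
red [435. 178.] 408 rect mm [ 518.1 -201.7] [ 82.4 540.6] 21.5 zmed [0.    0.003 0.012]
red [384. 188.] 815 rect mm [ 513.8 -130. ] [108.4 409.3] 24.1 zmed [0.001 0.004 0.017]
red [451. 229.] 155 rect mm [ 451.7 -450.7] [54.3 80.9] 84.2 zmed [0.005 0.009 0.013]
tall [184. 196.] 2082 rect mm [538.7 320.7] [177.  110.7] 39.8 zmed [0.028 0.038 0.068]
tall [333. 216.] 36 rect mm [ 486.2 -103. ] [14.9 15.5] 26.5 zmed [0.033 0.049 0.053]
tall [421. 231.] 403 rect mm [ 443.1 -358.7] [97.1 93. ] 89.5 zmed [0.021 0.024 0.028]
tall [273. 220.] 30 rect mm [476.9  67.3] [13.9 14. ] 88.3 zmed [0.036 0.051 0.054]
tall [304. 229.] 30 rect mm [450.5 -18.1] [13.8 14.2] 89.1 zmed [0.04  0.052 0.056]
tall [363. 231.] 38 rect mm [ 443.8 -189.4] [14.9 14.8] 26.2 zmed [0.033 0.051 0.054]
white [171. 180.] 373 rect mm [592.3 375. ] [ 61.  117.3] 41.0 zmed [0.047 0.051 0.056]
white [187. 202.] 1052 rect mm [530.8 321.1] [112.7 113.8] 39.9 zmed [0.027 0.031 0.043]
white [328. 191.] 949 rect mm [563.7 -94.5] [126.2  71.1] 81.0 zmed [0.    0.004 0.017]
white [249. 222.] 321 rect mm [475.  143.1] [59.1 61.7] 8.2 zmed [-0.001  0.002  0.012]
white [272. 220.] 32 rect mm [477.2  70.9] [17.3 13.9] 83.4 zmed [0.002 0.051 0.054]
white [365. 231.] 37 rect mm [ 443.6 -197.1] [17.4 28.5] 11.2 zmed [-0.002  0.05   0.054]
white [343. 251.] 128 rect mm [ 388.2 -135. ] [13.4 86.7] 77.0 zmed [0.011 0.014 0.019]
[[ 0.3427 -0.9053 -0.2512  0.1071]
 [ 0.9395  0.3301  0.0921  0.493 ]
 [-0.0005 -0.2675  0.9636  0.3737]
 [ 0.      0.      0.      1.    ]] 362.8271083838727
```

View pics/crop1.png

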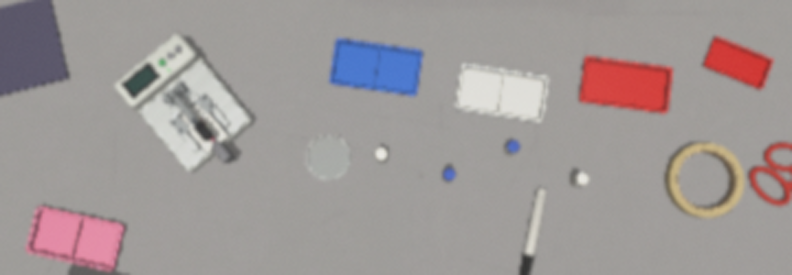

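The crop confirms the targets: blue tray (375,67), white tray (500,92) and the larger red tray (625,85). The smaller red tray (738,62) and the pink tray (75,237) are the look-alikes. I'll move above the incubator front for a close look.

>>> play_rows:
  plan:
    - [-2,-7.6,35.9,0,0,0,-1]
    - [-2,-7.6,35.9,0,0,0,-1]
    - [-2,-7.6,35.9,0,0,0,-1]
    - [-2,-7.6,35.9,0,0,0,-1]
    - [-2,-7.6,35.9,0,0,0,-1]
    - [-2,-7.6,35.9,0,0,0,-1]
    - [-2,-7.6,35.9,0,0,0,-1]
    - [-2,-7.6,35.9,0,0,0,-1]
    - [-2,-7.6,35.9,0,0,0,-1]
    - [-2,-7.6,35.9,0,0,0,-1]
    - [0,0,0,-0.117,0,0,-1]
    - [0,0,0,-0.117,0,0,-1]
    - [0,0,0,-0.117,0,0,-1]
    - [0,0,0,-0.117,0,0,-1]
    - [0,0,0,-0.117,0,0,-1]
    - [0,0,0,-0.117,0,0,-1]
    - [0,0,0,-0.117,0,0,-1]
    - [0,0,0,-0.117,0,0,-1]
    - [0,0,0,-0.117,0,0,-1]
    - [0,0,0,0,0,0,-1]

```text
clock: 2.67
eef_pos: [0.4825, 0.2753, 0.2512]
tool_rot: [-0.244, 0.664, 0.244, 0.664]
ft_force: [-0.3, 0.6, 0.0]
grip_width: 0.0857
```

```bash
cat >> h.py <<'E'
from scipy.spatial.transform import Rotation as R
np.set_printoptions(precision=4,suppress=True)
def onplane(p,uv,z):
    "world xy of pixels uv on the plane at height z"
    T=np.linalg.inv(p["camera_from_world"]); uv=np.asarray(uv,float).reshape(-1,2)
    d=np.c_[(uv[:,0]-p["cx"])/p["fx"],-(uv[:,1]-p["cy"])/p["fy"],-np.ones(len(uv))]@T[:3,:3].T
    return T[:2,3]+d[:,:2]*((z-T[2,3])/d[:,2:])
def to(target,yaw=None,tilt=0):
    "tool-frame shift (mm) to the TCP target and turn (rad) to tool-down, jaw axis at yaw deg, tilted ry"
    o=get_obs(); Rt=R.from_quat(o["tool_rot"])
    print("shift mm",np.round(Rt.inv().apply(np.array(target)-o["eef_pos"])*1000,1))
    if yaw is not None:
        a=np.radians(yaw); x=[0,0,-1]; y=[np.cos(a),np.sin(a),0]
        G=R.from_matrix(np.c_[x,y,np.cross(x,y)])*R.from_rotvec([0,tilt,0])
        print("turn",(Rt.inv()*G).as_rotvec().round(3))
E
python3 - <<'E'
from h import *
p=camera("wrist");save(p,"wr1.png",scale=1.4)
for t in["incubator","cassette"]:
    for r in pinpoint(t,p): print(t,np.round(r["centre"],3),round(r["confidence"],2),pix(p,r["centre"]))
w=world(p);z=w[...,2]
m=(z>.047)&(z<.058)&(w[...,0]>.5)   # console top
q=(w[(z>.024)&(z<.034)][:,:2]*1000).astype(np.float32)
print("top30",cv2.minAreaRect(q),len(q))
print("console",cv2.minAreaRect((w[m][:,:2]*1000).astype(np.float32)))
m=(z>.06)&(z<.1)
n,l,st,c=cv2.connectedComponentsWithStats(m.astype(np.uint8))
for i in range(1,n):
    if st[i,4]>50: print(c[i],st[i,4],cv2.minAreaRect((w[l==i][:,:2]*1000).astype(np.float32)),np.percentile(w[l==i][:,2],[5,50,95]))
o=get_obs();print(o["eef_pos"],o["tool_rot"],o["joint_pos"],o["clock"])
p=camera("top");hsv=cv2.cvtColor(p["frame"],cv2.COLOR_RGB2HSV)
H,S,V=[hsv[...,i].astype(int) for i in range(3)]
for nm,m in [("blue",(H>105)&(H<130)&(S>110)&(V>60)),("red",((H<8)|(H>172))&(S>120)&(V>60)),("white",(V>165)&(S<40))]:
    n,l,st,c=cv2.connectedComponentsWithStats(m.astype(np.uint8))
    for i in range(1,n):
        if 600<st[i,4]<1100 and 160<c[i][1]<210 and c[i][0]>240:
            v,u=np.where(l==i); print(nm,c[i],cv2.minAreaRect((onplane(p,np.c_[u,v],.012)*1000).astype(np.float32)))
E
```

```text
incubator [0.522 0.313 0.001] 0.58 (275, 223)
cassette [0.513 0.3   0.03 ] 0.56 (271, 216)
top30 ((608.2239379882812, 235.52188110351562), (299.001220703125, 324.5341796875), 2.6432864665985107) 6943
console ((683.1676635742188, 295.10040283203125), (157.07278442382812, 338.32373046875), 39.5089225769043)
[273.8651 180.5209] 430 ((478.24615478515625, 272.638916015625), (27.587875366210938, 14.064400672912598), 40.72706985473633) [0.0608 0.0632 0.0646]
[273.0884 235.6846] 837 ((522.5543823242188, 310.3818664550781), (78.15127563476562, 13.885951042175293), 40.41658020019531) [0.0708 0.0757 0.0784]
[ 21.4499 290.5256] 489 ((730.697265625, 150.39059448242188), (49.526878356933594, 37.979042053222656), 27.831951141357422) [0.0607 0.0633 0.0647]
[0.4826 0.2753 0.2513] [-0.2427  0.6642  0.2427  0.6641] [ 0.5184  0.3457  0.2007  1.4258  0.     -0.1822] 2.8167
blue [270.417  180.0393] ((597.4052734375, 76.90946960449219), (116.75723266601562, 60.33870315551758), 81.43415069580078)
red [384.1572 188.1118] ((570.9627075195312, -259.50994873046875), (118.1325454711914, 61.461402893066406), 81.74066162109375)
white [327.8994 191.4864] ((561.4002075195312, -93.03804779052734), (124.22115325927734, 70.31302642822266), 80.76558685302734)
```

View pics/wr1.png

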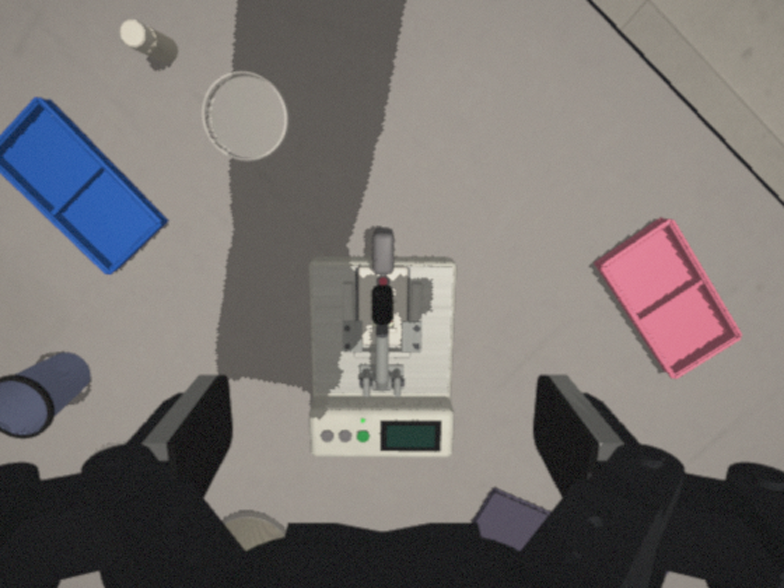

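The wrist view shows the bar grip at (382,305) and the cassette grip block at (382,248). The incubator yaw is about 40.4° with its origin near (0.5255, 0.313). I'll tilt the tool forward and go to the pre-grasp.

>>> play_rows:
  plan:
    - [0,0,0,0,-0.1125,0,-0.5]
    - [0,0,0,0,-0.1125,0,-0.5]
    - [0,0,0,0,-0.1125,0,-0.5]
    - [0,0,0,0,-0.1125,0,-0.5]
    - [0,0,0,0,-0.1125,0,-0.5]
    - [0,0,0,0,-0.1125,0,-0.5]
    - [0,0,0,0,-0.1125,0,-0.5]
    - [0,0,0,0,-0.1125,0,-0.5]
    - [19.6,0.2,-31,0,0,0,-0.5]
    - [19.6,0.2,-31,0,0,0,-0.5]
    - [19.6,0.2,-31,0,0,0,-0.5]
    - [19.6,0.2,-31,0,0,0,-0.5]
    - [0,0,0,0,0,0,-0.5]
    - [0,0,0,0,0,0,-0.5]

```text
clock: 4.03
eef_pos: [0.4663, 0.2636, 0.1009]
tool_rot: [-0.115, 0.321, 0.324, 0.882]
ft_force: [0.3, 0.7, 0.7]
grip_width: 0.0643
```

```bash
cat >> h.py <<'E'
A=np.radians(40.4);U=np.array([np.cos(A),np.sin(A),0]);VV=np.array([-np.sin(A),np.cos(A),0]);O=np.array([.5255,.313,0])
def inc(x,y,z): return O+U*x/1000+VV*y/1000+np.array([0,0,z/1000])
def toinc(P): d=np.array(P)-O; return np.round(np.array([d@U,d@VV,d[2]])*1000,1)
E
python3 - <<'E'
from h import *
o=get_obs();print(toinc(o["eef_pos"]),o["joint_pos"],o["grip_width"])
to(inc(-18,0,61.5),130.4,-.9)
p=camera("wrist");save(p,"wr2.png",scale=1)
E
```

```text
[-77.1   0.7 100.9] [ 0.371   0.1798 -1.0288 -0.4837  0.255  -0.2139] 0.06426251584219728
shift mm [70.6 -0.7  7.7]
turn [-0.005 -0.026 -0.001]
```

View pics/wr2.png

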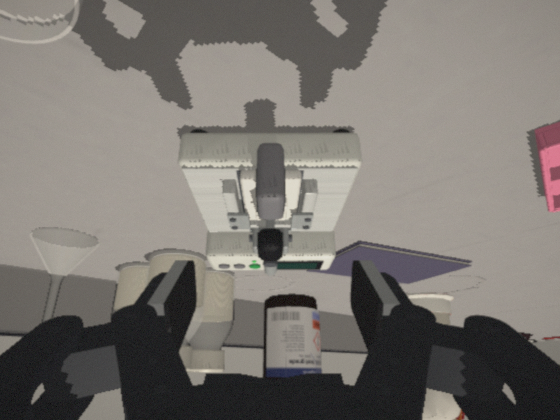

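The bar grip at (270,245) sits centred between the pads. I'll advance and close.

>>> play_rows:
  plan:
    - [0,-0.3,7.5,0,-0.02,0,-0.5]
    - [18,-0.2,0,0,0,0,-0.5]
    - [18,-0.2,0,0,0,0,-0.5]
    - [18,0,0,0,0,0,-0.5]
    - [16,0,0,0,0,0,-0.5]
    - [0,0,0,0,0,0,1]
    - [0,0,0,0,0,0,1]
    - [0,0,0,0,0,0,1]
    - [0,0,0,0,0,0,1]
    - [0,0,0,0,0,0,1]
    - [0,0,0,0,0,0,1]

```text
clock: 5.0
eef_pos: [0.5152, 0.3025, 0.0705]
tool_rot: [-0.112, 0.305, 0.325, 0.888]
ft_force: [-4.4, -3.8, 8.1]
grip_width: 0.0125
```

```bash
python3 - <<'E'
from h import *
o=get_obs();print(toinc(o["eef_pos"]),o["joint_pos"],o["grip_width"],o["ft_force"])
# arc rows: keep tool fixed to the bar, hinge H
Rt=R.from_quat(o["tool_rot"]);H=inc(40,0,41)
print("hinge in tool frame mm",Rt.inv().apply(H-o["eef_pos"])*1000, "incy in tool",Rt.inv().apply(VV))
E
```

```text
[-14.7  -1.3  70.5] [ 0.4187  0.3795 -0.9472 -0.6444  0.2223 -0.1781] 0.012486276680222272 [-4.3839 -3.8323  8.0996]
hinge in tool frame mm [61.2443  1.4713 10.3834] incy in tool [-0.0024  1.     -0.001 ]
```

```bash
python3 - <<'E'
from h import *
p=camera("wrist");save(p,"wr3.png",crop=(80,420,120,420),scale=1.6)
w=world(p);z=w[...,2];uv=np.array([[270,150],[270,180],[270,210],[270,230],[270,245]])
for u,v in uv: print(u,v,toinc(w[v,u]))
E
```

```text
270 150 [-75.1  -1.8  45.7]
270 180 [-74.9  -1.8  55.7]
270 210 [-70.7  -1.8  63.4]
270 230 [-53.7  -2.   63.7]
270 245 [-40.9  -2.1  65. ]
```

View pics/wr3.png

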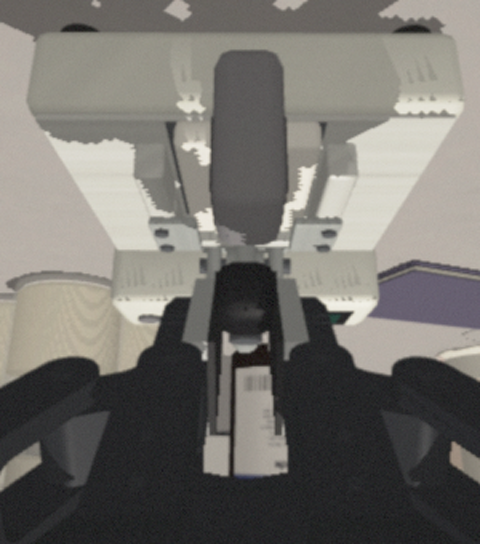

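The pads are on the black grip but sit about 9 mm too high. I'll reopen, lower and regrip.

>>> play_rows:
  plan:
    - [0,0,0,0,0,0,-0.5]
    - [0,0,0,0,0,0,-0.5]
    - [0,0,0,0,0,0,-0.5]
    - [3,1.3,-8,0,0,0,-0.5]
    - [0,0,0,0,0,0,-0.5]
    - [0,0,0,0,0,0,-0.5]

```text
clock: 5.55
eef_pos: [0.5113, 0.3016, 0.059]
tool_rot: [-0.113, 0.308, 0.325, 0.887]
ft_force: [0.4, 0.1, 0.1]
grip_width: 0.0642
```

```bash
python3 - <<'E'
from h import *
o=get_obs();print(toinc(o["eef_pos"]),o["joint_pos"],o["grip_width"],o["ft_force"])
to(inc(-17,0,62),130.4,-.9)
E
```

```text
[-18.2   0.6  59. ] [ 0.4208  0.4091 -0.9591 -0.6797  0.2208 -0.1772] 0.06416568272793736 [0.3517 0.1174 0.1144]
shift mm [-0.9 -0.6  3.2]
turn [-0.002  0.002  0.001]
```

>>> play_rows:
  plan:
    - [0,-0.6,2.5,0,0,0,1]
    - [0,0,0,0,0,0,1]
    - [0,0,0,0,0,0,1]
    - [0,0,0,0,0,0,1]
    - [0,0,0,0,0,0,1]
    - [0,0,0,0,0,0,1]
    - [0,0,0,0,0,0,1]

```text
clock: 6.13
eef_pos: [0.5142, 0.3019, 0.0623]
tool_rot: [-0.113, 0.307, 0.324, 0.888]
ft_force: [1.0, -4.2, 4.1]
grip_width: 0.0126
```

```bash
python3 - <<'E'
from h import *
o=get_obs();print(toinc(o["eef_pos"]),o["joint_pos"],o["grip_width"],o["ft_force"])
Rt=R.from_quat(o["tool_rot"]);H=inc(40,0,41);h=Rt.inv().apply(H-o["eef_pos"])*1000
print("hinge in tool",h)
# constant per-row step for rotation s about hinge: shift (in axes at row start) = h - Ry(s) h
for s in (.08,): print(h-R.from_rotvec([0,s,0]).apply(h))
E
```

```text
[-15.8  -1.2  62.3] [ 0.4196  0.4027 -0.9531 -0.6704  0.2198 -0.1774] 0.01261133766548415 [ 1.047  -4.1893  4.1167]
hinge in tool [57.0431  1.4013 17.7602]
[-1.2369  0.      4.6154]
```

>>> play_rows:
  plan:
    - [-1.24,0,4.62,0,0.08,0,1]
    - [-1.24,0,4.62,0,0.08,0,1]
    - [-1.24,0,4.62,0,0.08,0,1]
    - [-1.24,0,4.62,0,0.08,0,1]
    - [-1.24,0,4.62,0,0.08,0,1]
    - [-1.24,0,4.62,0,0.08,0,1]
    - [0,0,0,0,0,0,1]

```text
clock: 6.72
eef_pos: [0.5269, 0.3124, 0.0856]
tool_rot: [-0.184, 0.501, 0.29, 0.794]
ft_force: [-16.7, -17.1, 24.6]
grip_width: 0.0128
```

```bash
python3 - <<'E'
from h import *
o=get_obs();print(toinc(o["eef_pos"]),o["joint_pos"],o["grip_width"],o["ft_force"])
Rt=R.from_quat(o["tool_rot"]);H=inc(40,0,41);h=Rt.inv().apply(H-o["eef_pos"])*1000
print("hinge in tool",h, "tilt",np.arccos(-Rt.apply([1,0,0])[2]))
E
```

```text
[ 0.7 -1.4 85.6] [ 0.4909  0.3052 -0.4414  0.387   0.0894 -0.191 ] 0.01278060412869923 [-16.6637 -17.1374  24.5868]
hinge in tool [57.1794  1.5388 16.2848] tilt 0.4456960835252383
```

>>> play_rows:
  plan:
    - [-4,0,4,0,0.08,0,1]
    - [-1.24,0,4.62,0,0.08,0,1]
    - [-1.24,0,4.62,0,0.08,0,1]
    - [-1.24,0,4.62,0,0.08,0,1]
    - [-1.24,0,4.62,0,0.08,0,1]
    - [0,0,0,0,0,0,1]

```text
clock: 7.22
eef_pos: [0.5393, 0.3228, 0.0969]
tool_rot: [-0.239, 0.651, 0.247, 0.677]
ft_force: [-6.8, -10.3, 14.8]
grip_width: 0.0132
```

```bash
python3 - <<'E'
from h import *
o=get_obs();print(toinc(o["eef_pos"]),o["joint_pos"],o["grip_width"],o["ft_force"])
Rt=R.from_quat(o["tool_rot"]);H=inc(40,0,41);h=Rt.inv().apply(H-o["eef_pos"])*1000
x=Rt.apply([1,0,0]);print("hinge in tool",h, "tilt",np.arctan2(x@U,-x[2]),"F radial/tang tool",Rt.inv().apply(o["ft_force"]))
E
```

```text
[16.9 -1.5 96.9] [ 0.5368  0.5458  0.1021  1.0887  0.0054 -0.1651] 0.01322101221860089 [ -6.8058 -10.3373  14.8221]
hinge in tool [56.7947  1.5857 20.9032] tilt 0.03876222205071308 F radial/tang tool [-15.2676  -3.5125 -11.2887]
```

>>> play_rows:
  plan:
    - [-3,0,5,0,0.08,0,1]
    - [-1.24,0,5,0,0.08,0,1]
    - [-1.24,0,5,0,0.08,0,1]
    - [-1.24,0,5,0,0.08,0,1]
    - [-1.24,0,5,0,0.08,0,1]
    - [0,0,0,0,0,0,1]
    - [0,0,0,0,0,0,1]

```text
clock: 7.8
eef_pos: [0.5589, 0.3392, 0.0992]
tool_rot: [-0.283, 0.772, 0.196, 0.535]
ft_force: [-1.7, -5.7, -1.4]
grip_width: 0.0128
```

```bash
python3 - <<'E'
from h import *
o=get_obs();print(toinc(o["eef_pos"]),o["joint_pos"],o["grip_width"],o["ft_force"])
Rt=R.from_quat(o["tool_rot"]);P=toinc(o["eef_pos"])
x=Rt.apply([1,0,0]);print("tilt",np.arctan2(x@U,-x[2]),"F tool",Rt.inv().apply(o["ft_force"]),"pos angle",np.radians(159.1)-np.arctan2(P[2]-41,P[0]-40))
p=camera("wrist");save(p,"wr4.png",crop=(80,420,120,420),scale=1.6)
p=camera("top");save(p,"top4.png",crop=(140,260,120,240),scale=5)
w=world(p).reshape(-1,3)
d=w-O;a,b=d@U*1000,d@VV*1000
m=(abs(b)<9)&(a>-50)&(a<100)&(w[:,2]>.05)&(w[:,2]<.14);
for s in np.c_[a[m],b[m],w[m,2]*1000][::6]:print(s.round(),end=" ")
E
```

```text
[42.4 -1.7 99.2] [ 0.5678  0.9658  0.8354  1.797  -0.048  -0.1261] 0.01278490855647858 [-1.7084 -5.7162 -1.4498]
tilt -0.3596178909478176 F tool [ 3.1181 -3.257  -4.1672] pos angle 1.247236275786402
[99.  5. 52.] [88.  2. 53.] [84.  7. 57.] [82.  7. 52.] [ 62.   4. 114.] [ 54.   6. 135.] [ 47.  -5. 124.] [ 46.  -2. 129.] [ 47.   4. 129.] [57. -1. 61.] [ 40.  -1. 129.] [ 43.   7. 129.] [ 38.  -4. 103.] [ 39.   4. 119.] [ 39.   8. 116.] [ 35.   8. 116.] [28. -5. 97.] [24. -5. 98.] [23.  1. 91.]
```

View pics/wr4.png

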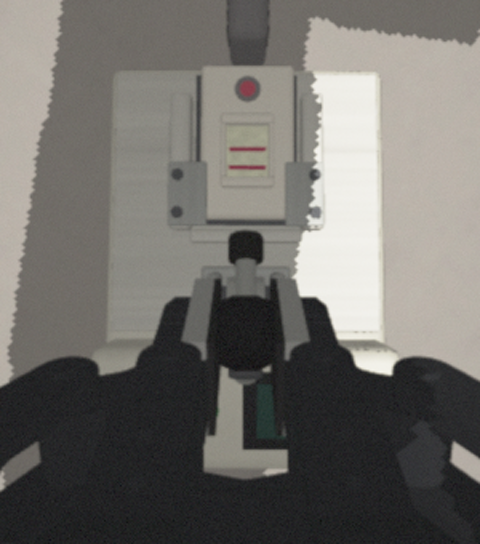

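The bar stands up, at about 1.25 rad by position. I'll release and back off, then check it.

>>> play_rows:
  plan:
    - [0,0,0,0,0,0,-0.4]
    - [0,0,0,0,0,0,-0.4]
    - [0,0,0,0,0,0,-0.4]
    - [0,0,0,0,0,0,-0.4]
    - [-20,0,0,0,0,0,-0.4]
    - [-30,0,0,0,0,0,-0.4]
    - [-30,0,0,0,0,0,-0.4]
    - [-30,0,0,0,0,0,-0.4]
    - [0,0,0,0,-0.09,0,-0.4]
    - [0,0,0,0,-0.09,0,-0.4]
    - [0,0,0,0,-0.09,0,-0.4]
    - [0,0,0,0,-0.09,0,-0.4]
    - [0,0,-39,0,0,0,-0.4]
    - [0,0,-39,0,0,0,-0.4]
    - [0,0,-39,0,0,0,-0.4]
    - [0,0,-25,0,0,0,-0.4]
    - [0,0,0,0,0,0,-0.4]

```text
clock: 9.32
eef_pos: [0.4569, 0.2588, 0.2132]
tool_rot: [-0.248, 0.679, 0.238, 0.648]
ft_force: [-0.6, 0.2, -0.2]
grip_width: 0.0595
```

```bash
python3 - <<'E'
from h import *
o=get_obs();print(toinc(o["eef_pos"]),o["joint_pos"],o["grip_width"])
p=camera("wrist");save(p,"wr5.png",scale=1.4)
w=world(p);z=w[...,2]
d=w-O;a,b=d@U*1000,d@VV*1000
m=(abs(b)<12)&(a>0)&(a<70)&(z>.062)&(z<.14)
s=np.c_[a[m],b[m],z[m]*1000];print(len(s))
for k in range(65,140,5):
    q=s[(s[:,2]>=k)&(s[:,2]<k+5)]
    if len(q):print(k,len(q),q[:,0].min().round(),np.median(q[:,0]).round(),np.median(q[:,1]).round(1))
m=(abs(b)<15)&(a<-40)&(a>-90)&(z>.055)&(z<.08)
print("block",cv2.minAreaRect((np.c_[a[m],b[m]]).astype(np.float32)),np.median(z[m]))
to(inc(-62.2,-1.7,39),130.4)
for t in["vial_blue","vial_white"]:
    for r in pinpoint(t,p): print(t,np.round(r["centre"],3),round(r["confidence"],2),pix(p,r["centre"]))
E
```

```text
[-87.4   3.2 213.2] [ 0.5198  0.3354  0.086   1.3672 -0.0076 -0.1821] 0.05953234446437325
422
65 10 59.0 60.0 2.3
70 5 57.0 58.0 2.3
75 5 56.0 56.0 2.4
80 6 54.0 56.0 2.4
85 13 21.0 52.0 -0.0
90 80 19.0 22.0 -0.4
95 205 19.0 31.0 -0.8
100 28 39.0 43.0 -0.8
105 31 40.0 41.0 -0.7
110 29 38.0 40.0 0.1
115 3 37.0 38.0 0.9
block ((-61.95472717285156, 0.1924881935119629), (13.77574634552002, 28.621000289916992), 89.72193145751953) 0.06312720479569195
shift mm [173.3  -4.7  29.4]
turn [-0.003 -0.043 -0.001]
vial_white [0.477 0.07  0.002] 0.6 (103, 78)
```

View pics/wr5.png

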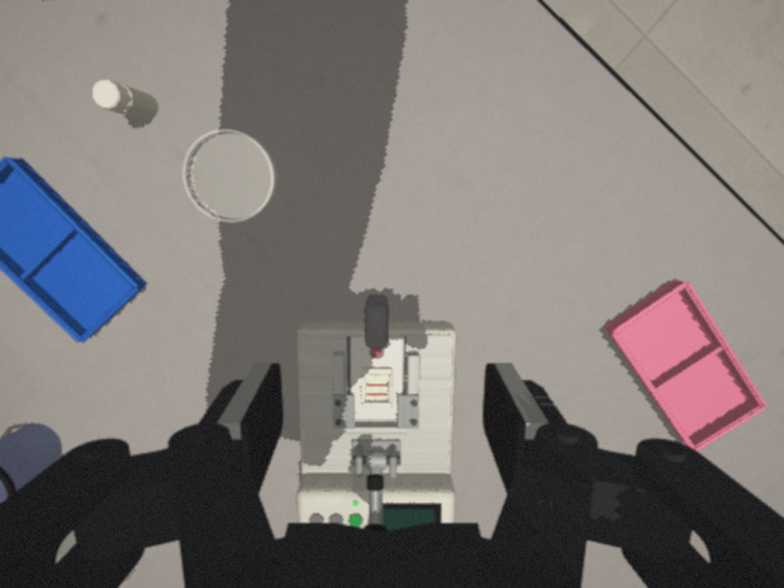

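The bar is up, with its grip standing vertical at (375,500). Now I'll grasp the cassette's grip block at (377,320).

>>> play_rows:
  plan:
    - [30,-3.5,29.4,0,-0.043,0,-0.4]
    - [35,0,-1.3,0,0,0,-0.4]
    - [35,0,0,0,0,0,-0.4]
    - [35,0,0,0,0,0,-0.4]
    - [30,0,0,0,0,0,-0.4]
    - [8,0,0,0,0,0,-0.4]
    - [0,0,0,0,0,0,-0.4]
    - [0,0,0,0,0,0,-0.4]

```text
clock: 10.13
eef_pos: [0.4847, 0.2771, 0.0383]
tool_rot: [-0.243, 0.664, 0.243, 0.664]
ft_force: [-0.1, 0.4, -0.1]
grip_width: 0.0597
```

```bash
python3 - <<'E'
from h import *
o=get_obs();print(toinc(o["eef_pos"]),o["ft_force"])
to(inc(-62.2,-.7,39),130.4)
E
```

```text
[-54.3  -0.9  38.3] [-0.1066  0.3671 -0.0608]
shift mm [-0.7  0.2 -7.9]
turn [-0.002 -0.001 -0.   ]
```

>>> play_rows:
  plan:
    - [-0.7,0,-7.9,0,0,0,-0.4]
    - [0,0,0,0,0,0,1]
    - [0,0,0,0,0,0,1]
    - [0,0,0,0,0,0,1]
    - [0,0,0,0,0,0,1]
    - [0,0,0,0,0,0,1]
    - [0,0,0,0,0,0,1]
    - [0,0,0,0,0,0,1]

```text
clock: 10.8
eef_pos: [0.4783, 0.2715, 0.04]
tool_rot: [-0.243, 0.664, 0.243, 0.664]
ft_force: [-1.4, -0.5, 6.8]
grip_width: 0.0128
```

>>> play_rows:
  plan:
    - [0,0,-5,0,0,0,1]
    - [0,0,-6,0,0,0,1]
    - [0,0,-8,0,0,0,1]
    - [0,0,-8,0,0,0,1]
    - [0,0,-8,0,0,0,1]
    - [0,0,-8,0,0,0,1]
    - [0,0,-5,0,0,0,1]
    - [0,0,0,0,0,0,1]

```text
clock: 11.47
eef_pos: [0.4403, 0.2394, 0.0393]
tool_rot: [-0.243, 0.664, 0.243, 0.664]
ft_force: [-0.5, 0.2, 7.9]
grip_width: 0.0129
```

```bash
python3 - <<'E'
from h import *
o=get_obs();print(toinc(o["eef_pos"]),o["ft_force"],o["grip_width"])
p=camera("wrist");save(p,"wr6.png",crop=(80,420,80,480),scale=1.3)
E
```

```text
[-112.6   -0.8   39.3] [-0.4985  0.183   7.8719] 0.012942531258552829
```

View pics/wr6.png

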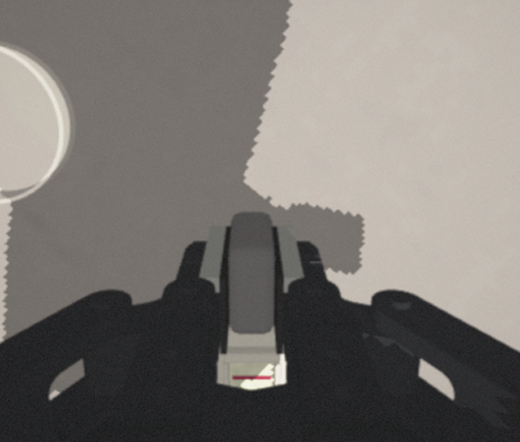

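The block is clamped, with the cassette slid 50 mm clear of the claws. I'll lift, turn and carry it to the red tray.

>>> play_rows:
  plan:
    - [-10,0,0,0,0,0,1]
    - [-20,0,0,0,0,0,1]
    - [-30,0,0,0,0,0,1]
    - [-30,0,0,0,0,0,1]
    - [-10,0,0,0,0,0,1]
    - [0,0,0,-0.103,0,0,1]
    - [0,0,0,-0.103,0,0,1]
    - [0,0,0,-0.103,0,0,1]
    - [0,0,0,-0.103,0,0,1]
    - [0,0,0,-0.103,0,0,1]
    - [0,0,0,-0.103,0,0,1]
    - [0,0,0,-0.103,0,0,1]
    - [0,0,0,0,0,0,1]

```text
clock: 12.6
eef_pos: [0.4392, 0.2389, 0.1372]
tool_rot: [-0.462, 0.537, 0.463, 0.533]
ft_force: [0.2, 0.2, -0.4]
grip_width: 0.0127
```

>>> play_rows:
  plan:
    - [0,-6,-15,0,0,0,1]
    - [0,-12,-30,0,0,0,1]
    - [0,-14,-34,0,0,0,1]
    - [0,-14,-34,0,0,0,1]
    - [0,-14,-34,0,0,0,1]
    - [0,-14,-34,0,0,0,1]
    - [0,-14,-34,0,0,0,1]
    - [0,-14,-34,0,0,0,1]
    - [0,-14,-34,0,0,0,1]
    - [0,-14,-34,0,0,0,1]
    - [0,-14,-34,0,0,0,1]
    - [0,-14,-34,0,0,0,1]
    - [0,-14,-34,0,0,0,1]
    - [0,-14,-34,0,0,0,1]
    - [0,-11,-30,0,0,0,1]
    - [0,-4,-22,0,0,0,1]
    - [0,0,0,0,0,0,1]
    - [0,0,0,0,0,0,1]

```text
clock: 14.1
eef_pos: [0.5643, -0.2896, 0.1372]
tool_rot: [-0.459, 0.537, 0.462, 0.536]
ft_force: [-0.8, -0.8, -0.1]
grip_width: 0.0126
```

```bash
python3 - <<'E'
from h import *
o=get_obs();print(o["eef_pos"],o["joint_pos"],o["ft_force"],o["grip_width"])
to([.5666,-.2892,.075],171.7)
p=camera("wrist");save(p,"wr7.png",scale=1.2)
w=world(p);hsv=cv2.cvtColor(p["frame"],cv2.COLOR_RGB2HSV)
H,S,V=[hsv[...,i].astype(int) for i in range(3)]
m=((H<8)|(H>172))&(S>120)&(V>60)
n,l,st,c=cv2.connectedComponentsWithStats(m.astype(np.uint8))
for i in range(1,n):
    if st[i,4]>300:
        v,u=np.where(l==i);k=(w[v,u,2]>.008)&(w[v,u,2]<.02);print(c[i],st[i],"rim",cv2.minAreaRect((w[v,u][k][:,:2]*1000).astype(np.float32)))
E
```

```text
[ 0.5643 -0.2896  0.1372] [-0.4738  0.5607  0.2385  1.2531 -0.0009 -1.8927] [-0.818  -0.7578 -0.1068] 0.012556695316839356
shift mm [62.2 -2.5  0.7]
turn [-0.007  0.001 -0.005]
[191.6985  47.7363] [ 152    0   83  105 6594] rim ((601.680908203125, -406.82049560546875), (68.86864471435547, 45.28641891479492), 67.0079574584961)
[270.2611 207.4661] [ 228  164   85  102 7277] rim ((566.5115966796875, -278.931640625), (81.96510314941406, 62.64811325073242), 81.55516052246094)
[ 55.8826 334.6013] [  22  312   82   50 1550] rim ((751.4995727539062, -209.09353637695312), (18.91287612915039, 66.92316436767578), 70.9349594116211)
```

View pics/wr7.png

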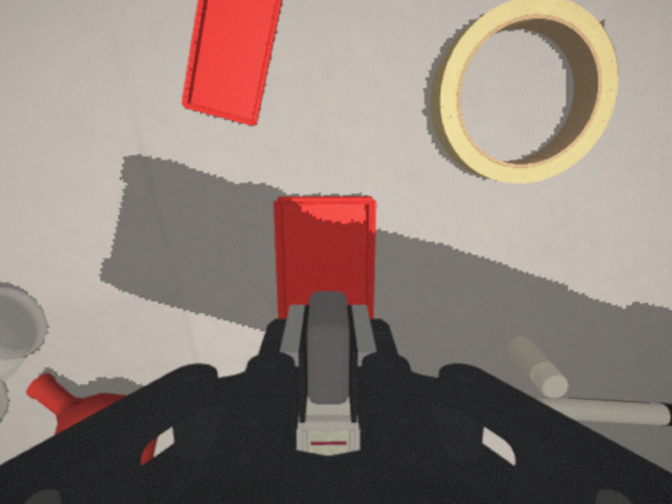

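The tray is in line under the cassette. I'll lower it.

>>> play_rows:
  plan:
    - [20,-1.5,-0.9,0,0,0,1]
    - [30,0,0,0,0,0,1]
    - [30,0,0,0,0,0,1]
    - [20,0,0,0,0,0,1]
    - [12,0,0,0,0,0,1]
    - [8,0,0,0,0,0,1]
    - [4,0,0,0,0,0,1]
    - [0,0,0,0,0,0,1]
    - [0,0,0,0,0,0,1]

```text
clock: 14.9
eef_pos: [0.568, -0.2902, 0.0162]
tool_rot: [-0.463, 0.536, 0.461, 0.535]
ft_force: [-0.1, -0.6, -0.4]
grip_width: 0.0129
```

>>> play_rows:
  plan:
    - [2,1.5,0,0,0,0,1]
    - [1,0,0,0,0,0,1]
    - [0,0,0,0,0,0,1]

```text
clock: 15.15
eef_pos: [0.5663, -0.2903, 0.0131]
tool_rot: [-0.462, 0.536, 0.461, 0.535]
ft_force: [-0.3, 0.3, 2.9]
grip_width: 0.0128
```

Contact. I'll open a little and lift.

>>> play_rows:
  plan:
    - [0,0,0,0,0,0,0.45]
    - [0,0,0,0,0,0,0.45]
    - [0,0,0,0,0,0,0.45]
    - [-10,0,0,0,0,0,0.45]
    - [-25,0,0,0,0,0,0.3]
    - [-35,0,0,0,0,0,0]
    - [-40,0,0,0,0,0,0]
    - [-40,0,0,0,0,0,0]
    - [0,0,0,0,0,0,0]
    - [0,0,0,0,0,0,0]

```text
clock: 15.98
eef_pos: [0.568, -0.2908, 0.1667]
tool_rot: [-0.465, 0.535, 0.459, 0.536]
ft_force: [-0.2, 0.1, -0.8]
grip_width: 0.0428
```

```bash
python3 - <<'E'
from h import *
o=get_obs();print(o["eef_pos"],o["joint_pos"],o["grip_width"])
p=camera("wrist");save(p,"wr8.png",scale=1.2)
for t in["cassette","vial_white","vial_blue","tray_white"]:
    for r in pinpoint(t,p): print(t,np.round(r["centre"],3),round(r["confidence"],2),pix(p,r["centre"]))
w=world(p);z=w[...,2];m=(z>.03)&(z<.06);n,l,st,c=cv2.connectedComponentsWithStats(m.astype(np.uint8))
for i in range(1,n):
    if 60<st[i,4]<3000: q=w[l==i];print(c[i],st[i,4],cv2.minAreaRect((q[:,:2]*1000).astype(np.float32)),np.percentile(q[:,2],[50,95]))
E
```

```text
[ 0.568  -0.2908  0.1667] [-0.4727  0.5417  0.2846  1.3057 -0.0011 -1.8964] 0.04277554471694399
cassette [ 0.573 -0.245  0.   ] 0.8 (275, 241)
vial_white [ 0.444 -0.194 -0.001] 0.93 (421, 273)
tray_white [ 0.557 -0.092 -0.001] 0.97 (313, 379)
[277.1724 202.0472] 615 ((565.3777465820312, -289.30682373046875), (27.02254295349121, 14.270248413085938), 81.42826080322266) [0.0362 0.0376]
[ 29.0332 261.5532] 1777 ((770.248779296875, -270.69134521484375), (23.519054412841797, 57.5959587097168), 16.695981979370117) [0.0461 0.0586]
[444.9297 296.693 ] 583 ((440.556640625, -192.98680114746094), (14.328715324401855, 17.24272346496582), 79.07868194580078) [0.0473 0.0525]
[  8.3633 336.9727] 622 ((809.6692504882812, -203.73316955566406), (38.133270263671875, 7.013531684875488), 68.86466979980469) [0.0429 0.0528]
[405.0494 394.0556] 162 ((479.7237243652344, -104.8055648803711), (15.345219612121582, 7.6778435707092285), 84.21696472167969) [0.0493 0.0507]
```

View pics/wr8.png

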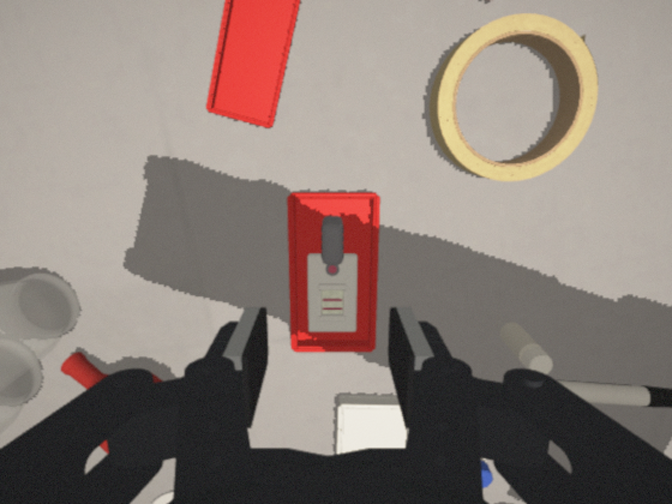

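The cassette lies flat in the red tray (330,270). Next is the white vial near (0.443, -0.192).

>>> play_rows:
  plan:
    - [0,34.5,20,0,0,0,0]
    - [0,34.5,20,0,0,0,0]
    - [0,34.5,20,0,0,0,0]
    - [0,34.5,20,0,0,0,0]
    - [35,0,0,0,0,0,0]
    - [35,0,0,0,0,0,0]
    - [0,0,0,0,0,0,0]
    - [0,0,0,0,0,0,0]

```text
clock: 16.9
eef_pos: [0.4385, -0.1893, 0.0901]
tool_rot: [-0.46, 0.537, 0.464, 0.534]
ft_force: [1.0, -0.1, 0.5]
grip_width: 0.0426
```

```bash
python3 - <<'E'
from h import *
o=get_obs();print(o["eef_pos"],o["joint_pos"])
p=camera("wrist")
w=world(p);z=w[...,2];m=(z>.044)&(z<.06);n,l,st,c=cv2.connectedComponentsWithStats(m.astype(np.uint8))
for i in range(1,n):
    if 60<st[i,4]<6000: q=w[l==i];print(c[i],st[i,4],cv2.minAreaRect((q[:,:2]*1000).astype(np.float32)),np.percentile(q[:,2],[50,95]))
for r in pinpoint("vial_white",p): print(np.round(r["centre"],3),round(r["confidence"],2),pix(p,r["centre"]))
to([.443,-.192,.02],171.7)
E
```

```text
[ 0.4385 -0.1893  0.0901] [-0.4069  0.3161 -0.2846  0.9778 -0.001  -1.8306]
[266.6606 237.2568] 775 ((440.7419128417969, -191.56446838378906), (16.013851165771484, 15.817569732666016), 42.87395477294922) [0.0514 0.0525]
[219.3    369.7364] 110 ((482.0560607910156, -110.58707427978516), (4.186722278594971, 13.420058250427246), 79.21333312988281) [0.0464 0.0487]
[ 0.442 -0.191 -0.001] 0.72 (265, 214)
shift mm [72.7 -1.4 -0.9]
turn [-0.002 -0.001 -0.001]
```

>>> play_rows:
  plan:
    - [30,0,-0.5,0,0,0,0]
    - [27,0,0,0,0,0,0]
    - [14,0,0,0,0,0,0]
    - [0,0,0,0,0,0,0]
    - [0,0,0,0,0,0,0.4]
    - [0,0,0,0,0,0,1]
    - [0,0,0,0,0,0,1]
    - [0,0,0,0,0,0,1]
    - [0,0,0,0,0,0,1]
    - [0,0,0,0,0,0,1]

```text
clock: 17.83
eef_pos: [0.4427, -0.1918, 0.0228]
tool_rot: [-0.463, 0.535, 0.461, 0.536]
ft_force: [0.4, -0.4, 6.7]
grip_width: 0.015
```

```bash
python3 - <<'E'
from h import *
for i in range(3): o=get_obs();print(o["clock"],o["eef_pos"],o["ft_force"],o["grip_width"])
to([.5563,-.1205,.1],171.7)
E
```

```text
17.8333 [ 0.4427 -0.1918  0.0228] [ 0.4475 -0.4064  6.6625] 0.014987951583669754
17.8333 [ 0.4427 -0.1918  0.0228] [ 0.4475 -0.4064  6.6625] 0.014987951583669754
17.8333 [ 0.4427 -0.1918  0.0228] [ 0.4475 -0.4064  6.6625] 0.014987951583669754
shift mm [ -77.  -102.2   87. ]
turn [-0.002 -0.002  0.003]
```

>>> play_rows:
  plan:
    - [-17,0,0,0,0,0,1]
    - [-30,0,0,0,0,0,1]
    - [-30,0,0,0,0,0,1]
    - [0,-15,13,0,0,0,1]
    - [0,-25,22,0,0,0,1]
    - [0,-27,22,0,0,0,1]
    - [0,-25,20,0,0,0,1]
    - [0,-10,10,0,0,0,1]
    - [0,0,0,0,0,0,1]
    - [25,0,0,0,0,0,1]
    - [25,0,0,0,0,0,1]
    - [13,0,0,0,0,0,1]
    - [0,0,0,0,0,0,1]
    - [0,0,0,0,0,0,1]

```text
clock: 19.0
eef_pos: [0.5529, -0.1201, 0.0343]
tool_rot: [-0.461, 0.537, 0.463, 0.534]
ft_force: [0.9, 0.8, 0.8]
grip_width: 0.0151
```

```bash
python3 - <<'E'
from h import *
o=get_obs();print(o["clock"],o["eef_pos"],o["ft_force"],o["grip_width"])
to([.5563,-.1205,.0265],171.7)
p=camera("wrist");save(p,"wr9.png",scale=1)
E
```

```text
19.0 [ 0.5529 -0.1201  0.0343] [0.9243 0.8172 0.8447] 0.015062787306681596
shift mm [ 7.8 -3.5  0.1]
turn [-0.003 -0.001 -0.004]
```

View pics/wr9.png

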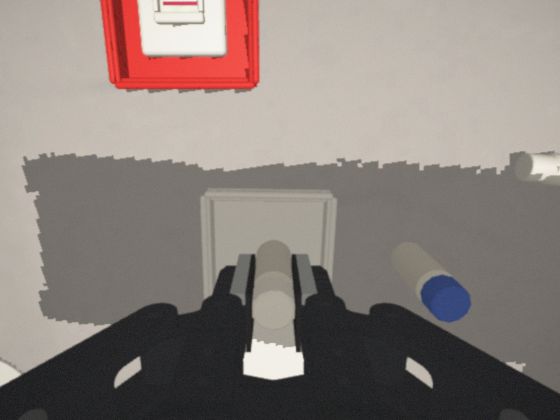

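The vial is upright over its compartment (272,280). I'll lower it the last millimetres and release.

>>> play_rows:
  plan:
    - [5,-3,0,0,0,0,1]
    - [2.5,0,0,0,0,0,1]
    - [0.5,0,0,0,0,0,1]
    - [0,0,0,0,0,0,1]

```text
clock: 19.38
eef_pos: [0.5576, -0.1204, 0.0271]
tool_rot: [-0.462, 0.536, 0.462, 0.535]
ft_force: [-0.0, 0.5, -0.7]
grip_width: 0.0148
```

>>> play_rows:
  plan:
    - [1.2,0,0,0,0,0,1]
    - [0,0,0,0,0,0,1]
    - [0,0,0,0,0,0,0.3]
    - [0,0,0,0,0,0,0]
    - [0,0,0,0,0,0,0]
    - [-20,0,0,0,0,0,0]
    - [-30,0,0,0,0,0,0]
    - [-30,0,0,0,0,0,0]
    - [0,37,3.2,0,0,0,0]
    - [0,37,3.2,0,0,0,0]
    - [0,0,0,0,0,0,0]
    - [0,0,0,0,0,0,0]
    - [0,0,0,0,0,0,0]

```text
clock: 20.47
eef_pos: [0.4857, -0.1031, 0.1061]
tool_rot: [-0.462, 0.536, 0.462, 0.535]
ft_force: [0.4, -0.1, 0.6]
grip_width: 0.0427
```

```bash
cat >> h.py <<'E'
def caps(p):
    w=world(p);z=w[...,2];m=(z>.042)&(z<.062);n,l,st,c=cv2.connectedComponentsWithStats(m.astype(np.uint8))
    for i in range(1,n):
        if 60<st[i,4]<6000:
            q=w[l==i];r=cv2.minAreaRect((q[:,:2]*1000).astype(np.float32))
            v,u=np.where(l==i);print(c[i].round(),st[i,4],np.round(r[0],1),np.round(r[1],1),np.percentile(q[:,2],[50,95]),np.median(p["frame"][v,u],0))
E
python3 - <<'E'
from h import *
o=get_obs();print(o["clock"],o["eef_pos"],o["ft_force"],o["grip_width"])
p=camera("wrist");caps(p)
for r in pinpoint("vial_blue",p): print(np.round(r["centre"],3),round(r["confidence"],2),pix(p,r["centre"]))
to([.4855,-.1035,.021],171.7)
E
```

```text
20.4667 [ 0.4857 -0.1031  0.1061] [ 0.3519 -0.0515  0.5925] 0.04271407074006009
[146. 221.] 807 [ 556.2 -120.2] [15.8 16.3] [0.0542 0.0555] [161. 155. 143.]
[275. 228.] 651 [ 483.7 -104.3] [16.1 15.9] [0.0494 0.0506] [ 54.  70. 120.]
[ 0.482 -0.104 -0.001] 0.59 (277, 207)
shift mm [85.2  1.5 -0.2]
turn [-0.002 -0.001  0.001]
```

The placed vial stands at (556,-120). Next is the blue vial.

>>> play_rows:
  plan:
    - [30,1.5,-1.2,0,0,0,0]
    - [30,0,0,0,0,0,0]
    - [17,0,0,0,0,0,0]
    - [8,0,0,0,0,0,0]
    - [0,0,0,0,0,0,0]
    - [0,0,0,0,0,0,0.4]
    - [0,0,0,0,0,0,1]
    - [0,0,0,0,0,0,1]
    - [0,0,0,0,0,0,1]
    - [0,0,0,0,0,0,1]
    - [0,0,0,0,0,0,1]

```text
clock: 21.48
eef_pos: [0.485, -0.1044, 0.022]
tool_rot: [-0.463, 0.535, 0.461, 0.536]
ft_force: [0.7, -0.4, 6.2]
grip_width: 0.0151
```

>>> play_rows:
  plan:
    - [-20,0,0,0,0,0,1]
    - [-30,0,0,0,0,0,1]
    - [-30,0,0,0,0,0,1]
    - [0,-10,20,0,0,0,1]
    - [0,-16,31,0,0,0,1]
    - [0,-16,31,0,0,0,1]
    - [0,-16,31,0,0,0,1]
    - [0,-16,31,0,0,0,1]
    - [0,-10,20,0,0,0,1]
    - [0,0,0,0,0,0,1]
    - [0,0,0,0,0,0,1]
    - [0,0,0,0,0,0,1]

```text
clock: 22.48
eef_pos: [0.5897, 0.0455, 0.0999]
tool_rot: [-0.462, 0.536, 0.462, 0.534]
ft_force: [-0.2, -0.2, 1.0]
grip_width: 0.0148
```

```bash
python3 - <<'E'
from h import *
o=get_obs();print(o["clock"],o["eef_pos"],o["ft_force"],o["grip_width"],o["joint_pos"])
p=camera("wrist")
for r in pinpoint("tray_blue",p): print(np.round(r["centre"],3),round(r["confidence"],2),pix(p,r["centre"]))
w=world(p);hsv=cv2.cvtColor(p["frame"],cv2.COLOR_RGB2HSV)
H,S,V=[hsv[...,i].astype(int) for i in range(3)]
m=(H>105)&(H<130)&(S>110)&(w[...,2]>.01)&(w[...,2]<.02);print(cv2.minAreaRect((w[m][:,:2]*1000).astype(np.float32)))
to([.5933,.0503,.026],171.7)
E
```

```text
22.4833 [0.5897 0.0455 0.0999] [-0.1894 -0.233   0.9692] 0.01481122607149579 [ 0.0776  0.5055  0.0429  1.1114 -0.0009 -1.3462]
((595.4755249023438, 75.16423797607422), (118.97267150878906, 62.6082878112793), 81.52464294433594)
shift mm [74.3 -2.9  6. ]
turn [-0.004 -0.001 -0.002]
```

>>> play_rows:
  plan:
    - [20,-2.2,4,0,0,0,1]
    - [25,0,0,0,0,0,1]
    - [18,0,0,0,0,0,1]
    - [7,0,0,0,0,0,1]
    - [3,0,0,0,0,0,1]
    - [1,0,0,0,0,0,1]
    - [0,0,0,0,0,0,1]
    - [0,0,0,0,0,0,1]

```text
clock: 23.25
eef_pos: [0.5944, 0.0493, 0.0278]
tool_rot: [-0.462, 0.535, 0.461, 0.536]
ft_force: [0.6, -0.3, 0.8]
grip_width: 0.0151
```

>>> play_rows:
  plan:
    - [2,0,0,0,0,0,1]
    - [0.7,0,0,0,0,0,1]
    - [0,0,0,0,0,0,1]
    - [0,0,0,0,0,0,0.3]
    - [0,0,0,0,0,0,0]
    - [0,0,0,0,0,0,0]
    - [-20,0,0,0,0,0,0]
    - [-30,0,0,0,0,0,0]
    - [-30,0,0,0,0,0,0]
    - [0,30,0.7,0,0,0,0]
    - [0,30,0.7,0,0,0,0]
    - [0,30,0.7,0,0,0,0]
    - [0,30,0.7,0,0,0,0]
    - [0,0,0,0,0,0,0]
    - [0,0,0,0,0,0,0]
    - [0,0,0,0,0,0,0]

```text
clock: 24.58
eef_pos: [0.4762, 0.0701, 0.1043]
tool_rot: [-0.462, 0.535, 0.462, 0.535]
ft_force: [0.3, -0.4, 0.1]
grip_width: 0.0428
```

```bash
python3 - <<'E'
from h import *
o=get_obs();print(o["clock"],o["eef_pos"],o["ft_force"],o["grip_width"])
p=camera("wrist");caps(p)
for r in pinpoint("vial_white",p): print(np.round(r["centre"],3),round(r["confidence"],2),pix(p,r["centre"]))
to([.476,.069,.021],171.7)
E
```

```text
24.5833 [0.4762 0.0701 0.1043] [ 0.3439 -0.4079  0.1228] 0.042827177291159174
[301.  58.] 905 [448.  -20.1] [16.1 15.6] [0.0515 0.0527] [ 97. 132. 227.]
[ 67. 227.] 865 [592.5  49.6] [15.9 16. ] [0.052  0.0534] [ 56.  74. 127.]
[273. 228.] 696 [474.9  68. ] [15.6 16.2] [0.0514 0.0527] [178. 173. 159.]
[ 0.478  0.069 -0.   ] 0.74 (269, 208)
shift mm [83.2  0.7 -1. ]
turn [-0.003 -0.     0.001]
```

>>> play_rows:
  plan:
    - [30,0.8,-1.6,0,0,0,0]
    - [30,0,0,0,0,0,0]
    - [15,0,0,0,0,0,0]
    - [8,0,0,0,0,0,0]
    - [0,0,0,0,0,0,0]
    - [0,0,0,0,0,0,0.4]
    - [0,0,0,0,0,0,1]
    - [0,0,0,0,0,0,1]
    - [0,0,0,0,0,0,1]
    - [0,0,0,0,0,0,1]
    - [0,0,0,0,0,0,1]

```text
clock: 25.6
eef_pos: [0.4754, 0.0686, 0.0221]
tool_rot: [-0.462, 0.535, 0.461, 0.536]
ft_force: [-0.0, -0.1, 5.4]
grip_width: 0.015
```

>>> play_rows:
  plan:
    - [-20,0,0,0,0,0,1]
    - [-30,0,0,0,0,0,1]
    - [-30,0,0,0,0,0,1]
    - [0,-13,-15,0,0,0,1]
    - [0,-22,-24,0,0,0,1]
    - [0,-22,-24,0,0,0,1]
    - [0,-22,-24,0,0,0,1]
    - [0,-18,-20,0,0,0,1]
    - [0,-10,-12,0,0,0,1]
    - [0,0,0,0,0,0,1]
    - [0,0,0,0,0,0,1]
    - [0,0,0,0,0,0,1]

```text
clock: 26.6
eef_pos: [0.5616, -0.0644, 0.1004]
tool_rot: [-0.461, 0.536, 0.463, 0.535]
ft_force: [-0.1, -0.0, -0.6]
grip_width: 0.0149
```

```bash
python3 - <<'E'
from h import *
o=get_obs();print(o["clock"],o["eef_pos"],o["ft_force"],o["grip_width"],o["joint_pos"])
p=camera("wrist");w=world(p)
m=(w[...,2]>.011)&(w[...,2]<.02)&(abs(w[...,0]-.56)<.05)&(abs(w[...,1]+.093)<.075);print(m.sum(),cv2.minAreaRect((w[m][:,:2]*1000).astype(np.float32)))
to([.5647,-.0651,.025],171.7)
E
```

```text
26.6 [ 0.5616 -0.0644  0.1004] [-0.074 -0.023 -0.629] 0.014914111318648475 [-0.114   0.4571 -0.0354  1.0811 -0.0003 -1.5379]
4199 ((559.08544921875, -93.3293228149414), (119.14297485351562, 63.35526657104492), 80.58956909179688)
shift mm [75.5 -3.4 -0.5]
turn [-0.001 -0.001 -0.003]
```

>>> play_rows:
  plan:
    - [20,-2,-0.8,0,0,0,1]
    - [25,0,0,0,0,0,1]
    - [18,0,0,0,0,0,1]
    - [7,0,0,0,0,0,1]
    - [4,0,0,0,0,0,1]
    - [1.5,0,0,0,0,0,1]
    - [0,0,0,0,0,0,1]
    - [0,0,0,0,0,0,1]

```text
clock: 27.32
eef_pos: [0.5653, -0.066, 0.0266]
tool_rot: [-0.462, 0.535, 0.462, 0.535]
ft_force: [-0.2, 0.7, -0.2]
grip_width: 0.015
```

>>> play_rows:
  plan:
    - [1.5,0,0,0,0,0,1]
    - [0,0,0,0,0,0,1]
    - [0,0,0,0,0,0,0.3]
    - [0,0,0,0,0,0,0]
    - [0,0,0,0,0,0,0]
    - [-20,0,0,0,0,0,0]
    - [-30,0,0,0,0,0,0]
    - [-30,0,0,0,0,0,0]
    - [0,30,7.4,0,0,0,0]
    - [0,30,7.4,0,0,0,0]
    - [0,30,7.4,0,0,0,0]
    - [0,31,7.4,0,0,0,0]
    - [0,0,0,0,0,0,0]
    - [0,0,0,0,0,0,0]
    - [0,0,0,0,0,0,0]

```text
clock: 28.57
eef_pos: [0.4499, -0.0191, 0.1044]
tool_rot: [-0.462, 0.535, 0.462, 0.535]
ft_force: [0.2, -0.2, 0.0]
grip_width: 0.0428
```

```bash
python3 - <<'E'
from h import *
o=get_obs();print(o["clock"],o["eef_pos"],o["ft_force"],o["grip_width"])
p=camera("wrist");caps(p)
for r in pinpoint("vial_blue",p): print(np.round(r["centre"],3),round(r["confidence"],2),pix(p,r["centre"]))
to([.449,-.019,.021],171.7)
E
```

```text
28.5667 [ 0.4499 -0.0191  0.1044] [ 0.1759 -0.1662  0.0451] 0.042813730164048255
[37. 77.] 1216 [ 556.4 -119.6] [16.7 15.8] [0.0541 0.0555] [230. 225. 214.]
[ 54. 181.] 987 [563.9 -66.6] [16.6 16.2] [0.0541 0.0554] [154. 149. 138.]
[275. 229.] 692 [447.9 -20.5] [15.8 16. ] [0.0514 0.0526] [ 53.  70. 119.]
[ 0.446 -0.018 -0.003] 0.79 (278, 209)
shift mm [83.3  1.7  0.1]
turn [-0.003 -0.001  0.001]
```

>>> play_rows:
  plan:
    - [30,1.7,-1.1,0,0,0,0]
    - [30,0,0,0,0,0,0]
    - [15,0,0,0,0,0,0]
    - [8,0,0,0,0,0,0]
    - [0,0,0,0,0,0,0]
    - [0,0,0,0,0,0,0.4]
    - [0,0,0,0,0,0,1]
    - [0,0,0,0,0,0,1]
    - [0,0,0,0,0,0,1]
    - [0,0,0,0,0,0,1]
    - [0,0,0,0,0,0,1]

```text
clock: 29.58
eef_pos: [0.4486, -0.02, 0.0221]
tool_rot: [-0.463, 0.535, 0.461, 0.536]
ft_force: [1.3, 1.2, 6.6]
grip_width: 0.0153
```

>>> play_rows:
  plan:
    - [-20,0,0,0,0,0,1]
    - [-30,0,0,0,0,0,1]
    - [-30,0,0,0,0,0,1]
    - [0,-14,15,0,0,0,1]
    - [0,-23,25,0,0,0,1]
    - [0,-23,25,0,0,0,1]
    - [0,-23,25,0,0,0,1]
    - [0,-23,25,0,0,0,1]
    - [0,-18,19,0,0,0,1]
    - [0,-9,10,0,0,0,1]
    - [0,0,0,0,0,0,1]
    - [0,0,0,0,0,0,1]
    - [0,0,0,0,0,0,1]

```text
clock: 30.67
eef_pos: [0.5986, 0.1026, 0.1001]
tool_rot: [-0.461, 0.537, 0.462, 0.534]
ft_force: [0.2, 0.0, 0.0]
grip_width: 0.0152
```

```bash
python3 - <<'E'
from h import *
o=get_obs();print(o["clock"],o["eef_pos"],o["ft_force"],o["grip_width"])
to([.6007,.1037,.025],171.7)
E
```

```text
30.6667 [0.5986 0.1026 0.1001] [0.166  0.024  0.0052] 0.015189990031009647
shift mm [75.1 -2.1  1.6]
turn [-0.002 -0.002 -0.003]
```

>>> play_rows:
  plan:
    - [20,-1,1.5,0,0,0,1]
    - [25,0,0,0,0,0,1]
    - [18,0,0,0,0,0,1]
    - [7,0,0,0,0,0,1]
    - [4,0,0,0,0,0,1]
    - [1.2,0,0,0,0,0,1]
    - [0,0,0,0,0,0,1]
    - [0,0,0,0,0,0,1]

```text
clock: 31.33
eef_pos: [0.602, 0.1044, 0.0269]
tool_rot: [-0.462, 0.535, 0.462, 0.536]
ft_force: [0.4, -0.9, -1.3]
grip_width: 0.0155
```

>>> play_rows:
  plan:
    - [1,0,0,0,0,0,1]
    - [0,0,0,0,0,0,1]
    - [0,0,0,0,0,0,0.3]
    - [0,0,0,0,0,0,0]
    - [0,0,0,0,0,0,0]
    - [-20,0,0,0,0,0,0]
    - [-35,0,0,0,0,0,0]
    - [-40,0,0,0,0,0,0]
    - [-30,30,0,0,0,0,0]
    - [-20,35,0,0,0,0,0]
    - [0,40,0,0,0,0,0]
    - [0,40,0,0,0,0,0]
    - [0,40,0,0,0,0,0]
    - [0,0,0,0,0,0,0]
    - [0,0,0,0,0,0,0]

```text
clock: 32.58
eef_pos: [0.4162, 0.1315, 0.1692]
tool_rot: [-0.462, 0.536, 0.463, 0.534]
ft_force: [0.8, 0.7, 0.1]
grip_width: 0.0425
```

```bash
python3 - <<'E'
from h import *
o=get_obs();print(o["clock"],o["eef_pos"],o["ft_force"],o["grip_width"])
p=camera("top");save(p,"fin.png",crop=(140,260,130,430),scale=2.6);caps(p)
w=world(p);d=w-O;a,b,z=d@U*1000,d@VV*1000,w[...,2]*1000
m=(abs(b)<12)&(a>0)&(a<75)&(z>62)&(z<145)
for s in np.c_[a[m],b[m],z[m]][::3]:print(s.round(),end=" ")
E
```

```text
32.5833 [0.4162 0.1315 0.1692] [0.7761 0.7347 0.1291] 0.04254659270720502
[328.  70.] 1899 [948.8  36.9] [1247.3  158.1] [0.0518 0.0611] [88. 87. 86.]
[527.  54.] 98 [ 962.8 -669.1] [  5.9 123.5] [0.0544 0.0607] [86. 86. 84.]
[461.  57.] 184 [ 957.2 -490.4] [  9.4 176.4] [0.0527 0.0609] [115. 114. 110.]
[12. 58.] 83 [961.5 841.3] [80.1  4.5] [0.0511 0.0604] [86. 85. 83.]
[80. 90.] 156 [867.5 642.8] [ 50.5 106.5] [0.0516 0.0607] [108. 104. 102.]
[514.  84.] 162 [ 863.3 -631.3] [96.  37.8] [0.0532 0.0614] [86. 92. 99.]
[501.  87.] 81 [ 862.3 -600.6] [39.8 32.6] [0.0518 0.0571] [ 68.  79. 105.]
[182.  99.] 66 [838.8 334.5] [20.3 65.8] [0.0538 0.0611] [123. 120. 111.]
[177. 125.] 65 [758.6 348.6] [26.3 70.5] [0.0533 0.0607] [124. 121. 111.]
[ 11. 138.] 168 [725.1 832.5] [35.2 98.9] [0.0517 0.0609] [100.  98.  90.]
[358. 132.] 280 [ 732.6 -180.1] [54.3 56.4] [0.0537 0.0601] [142.  60.  56.]
[171. 182.] 572 [579.3 354.9] [ 68.1 110. ] [0.0521 0.0562] [171.5 174.  165. ]
[ 59.  -5. 106.] [ 56.  -2. 113.] [ 48.  -9. 124.] [ 46.  -4. 133.] [ 44.  -9. 125.] [ 48.   0. 128.] [ 42.  -6. 129.] [ 48.   4. 127.] [ 42.  -2. 127.] [ 44.   4. 125.] [ 39.  -2. 126.] [ 41.   4. 123.] [42. -2. 98.] [38. -2. 97.] [34. -2. 97.] [29. -3. 99.] [28. -1. 97.] [24. -7. 92.] [23. -3. 93.]
```

View pics/fin.png

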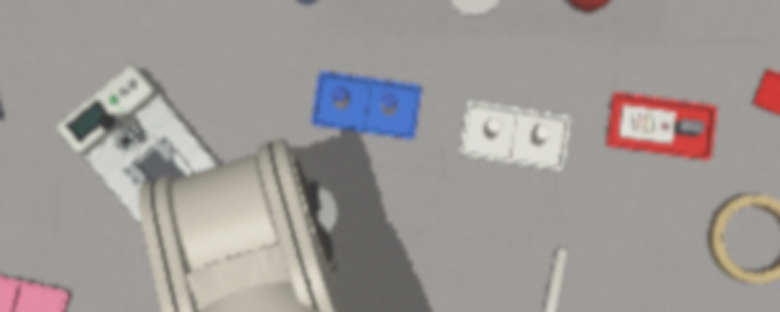

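The final view shows both blue vials upright in the blue tray (341,96) and (389,103). Both white vials stand in the white tray (493,127) and (540,133), and the cassette is flat in the red tray (660,125). The bar grip's top is at incubator x≈43.5, z≈127, so the bar is at about 1.25 rad. One numeric check of the vial caps, then I'll hand in.

```bash
python3 - <<'E'
from h import *
p=camera("top");w=world(p)
for n,x,y in[("b1",.602,.104),("b2",.5925,.0496),("w1",.564,-.066),("w2",.5565,-.12)]:
    m=(np.hypot(w[...,0]-x,w[...,1]-y)<.016)&(w[...,2]>.045);print(n,m.sum(),w[m].mean(0),w[m][:,2].max())
print(job_done())
E
```

```text
b1 27 [0.603  0.1048 0.054 ] 0.06030415969369973
b2 25 [0.595  0.0503 0.0529] 0.05769594641403919
w1 29 [ 0.567  -0.0653  0.054 ] 0.05889470215240733
w2 27 [ 0.5591 -0.1185  0.0553] 0.06037015123141454
the job is handed in; nothing more can be done
None
```

The job is done and handed in, at about 33 s on the robot's clock against the 115 s limit. I swung up the hold-down bar, slid the cassette about 50 mm out from under the claws and laid it flat in the large red tray. Then I stood the two white-capped and two blue-capped vials one to a compartment in their trays.

- **Vials:** the last top view shows all four upright. Depth readings put their caps at 53–55 mm, within a few millimetres of the compartment centres.
- **Cassette:** it lies flat in the red tray with room on every side.
- **Bar:** it is standing up. Three estimates of its angle gave 1.23, 1.25 and 1.26 rad. They differ slightly because of camera error, but all fall within 1.2–1.3.
- **Hiccups:** my first grip on the bar sat about 9 mm too high, so I reopened and gripped it again. The wrist force readings between moves peaked at about 34 N, while swinging the bar.

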